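Slide the raclette pan under the grill

TASK

The raclette grill on the worktop is hot and one of its pans is already in. Pick up the other pan, the one standing on the worktop with a slice of cheese in it, by its handle, carry it level, and slide it under the grill into the empty bay on the side facing you, all the way in until it meets the stop, then let go. Do not touch the hot grill with the gripper or the arm, and leave the other pan and everything else where they are.

Things in the scene. Friction and masses are not known exactly. Their poses are not given: they have to be found in the camera images.
- pan: the pan to load: dark raclette pan standing on the worktop, a pale slice of cheese fixed in it, 179 mm long, 0.14 to 0.28 kg. Bowl 90 x 90 x 22 mm; level black handle, 22 mm wide (y), 16 to 32 mm above the underside, 60 mm long, ends at x = -134 mm. Origin: centre of the bowl's underside; z up, handle to -x, +x goes in first
- pan_grip (a point): where to grip that pan's handle: 111 mm from the bowl's centre, at mid-thickness, 24 mm above the underside; axes as the pan's. With the pan home it lies only 30 mm outside the grill plate's edge: a gripper standing upright there runs into the plate; leaned back 25 to 35 degrees, away from the grill, it clears
- grill: fixed table-top raclette grill, 260 deep (x), 270 wide (y), 146 mm high. Origin: centre of its footprint, on the worktop; front to -x, +y left. Pan deck: top at z = 45 mm, front edge x = -118. Above it the housing (underside z = 86) and the grill plate (z 124 to 146, out to x = -130). Touching it with gripper or arm counts above 3 N
- under_rod (a point): lowest point of the heating rod over the empty bay, 31 mm above the deck (the bowl is 22 mm high); grill frame x = -85, y = +57, z = 76 mm; axes as the grill's
- bay_home (a point): empty left-hand bay: where the pan's origin lies when the pan rests on the deck against the stop; grill frame x = -49, y = +57, z = 45 mm; axes as the grill's. The bay is 105 mm wide between rails 8 to 10 mm high and open to the front (-x); the stop, 12 mm high, has its front face at grill x = -4 mm
- pan_in_bay: the other pan, same shape and frame, loose in the right-hand bay (grill y = -57 mm), its handle sticking out to the front; leave it alone
- mug: two-tone mug, 78 mm across, 116 mm with its handle, 101 mm high, standing on the strip in front of the sink; origin under its centre; to be left alone
- small_jar: low glass jar with a red lid, 70 mm across, 50 mm high, on the front left of the worktop; origin under its centre; to be left alone
- salt_shaker: glass salt shaker, 44 mm across, 90 mm high, on the front left of the worktop; origin under its centre; to be left alone
- onion: red onion, 67 mm across, 71 mm high, on the left of the worktop; origin under its centre; to be left alone

How it is judged:
By the outcome, as a careful person would: the job done as asked, in the order asked, and still so for the second after the job is handed in, with the robot touching nothing.
It also fails if it takes over 45 s, if anything falls off the work surface, if the arm or the gripper's body presses on something with over 40 N, if the wrist force passes 120 N, or if a joint passes its speed limit or range.

ROBOT

A 6-joint arm with a two-finger parallel gripper is mounted at the origin on a cart in front of the work surface, level with it; the furniture and walls round the work are solid. World frame = base frame: x ahead of the robot, y to its left, z up, the work surface at z = 0. Lengths are in m, angles in degrees, forces in N, time in s.
With the tool pointing down it reaches from about 0.3 to 0.775 m from the base axis. Payload 14.6 kg.
Tool frame: the origin (TCP) lies between the finger pads; the fingertips stand 22 mm ahead of it and the grasp point (between the pads) lies 3 mm ahead of it; z points along the fingers, y is the line along which they close (so a half turn about z gives the same grasp; the last joint's range is limited). The gripper opens to 94 mm and grips with 3 to 60 N. Pads are 16 mm wide; open, the fingers measure 119 mm over their backs; the gripper's body (75 mm by 177 mm) begins 78 mm behind the grasp point.
Start: joints at [71.585, 17.183, 87.147, -0, 75.671, -3.816], TCP at [0.139, 0.532, 0.188] pointing down, gripper open.
Joint ranges: [-173.82, 173.82], [-45.26, 126.66], [13.44, 144.39], [-59.66, 239.66], [0, 175.72], [-146.38, 146.38]. Speed limits (degrees/s): [127.2, 127.2, 147.25, 180, 180, 180].

INTERFACE

Orientations are given as [roll, pitch, yaw] about the fixed x, y, z axes, in that order (R = Rz(yaw) Ry(pitch) Rx(roll)).
In Python, from plant import ctrl gives the robot as it stands.
- The arm moves only by the tool jog_arm, never from a script. Its argument "targets" is a list of rows, each an object with "dr": the turn, a rotation vector about the world's x, y, z in degrees, a list of three; "xyz": the shift along the world's x, y, z in cm, a list of three; "jaw": the closure, from -1 (fully open) to 1 (shut). A call has 1 to 8 rows; each row shifts and turns the commanded pose from where the row before left it; what a row does not reach is not made up. A row lasts 1/8 s, in which the tool goes at most 62.5 mm and 10.7 degrees, less where a joint would pass 70% of its speed; a pose out of reach is approached as far as the arm can. A call is refused whole if a number of a shift passes 6.25 or a number of a turn 10.7, either way. A call with a gripper value outside its range is refused whole. The fingers move at their own pace and stop on an object; "force" is the grip in N (left out, the last holds). Time passes only in rows, so rows that do not move let the fingers close. It gives the time, the measured TCP pose, the force, the opening and the grip force at its end, in the units of the state.
- ctrl.read_state(): the state, without advancing time (a new reading comes with each control period).
- ctrl.read_camera(name): name is "side" or "top"; returns (picture, depth): 400x640x3 uint8, blue, green, red; 400x640 float32, m along the optical axis (not along the pixel's ray), 0 where there is no reading.
- ctrl.camera_model(name): a dict with "intrinsics" (3x3 intrinsics, pixels), "R" (3x3) and "t" (3): a world point X has camera coordinates R X + t. Camera axes: x right, y down, z forward; pixel columns grow to the right and rows downward; lengths in m; the calibration is good to about 2 mm. A picture is of the moment at which its call begins. camera_model takes no time and is no camera call.
- ctrl.close_job(): hands the job in; it is judged then, once.
Trained networks look in the newest picture that a camera, given by its name, has taken for a name from the list of things; names that differ only in an ending like _2 or _b are one class to them, and where a whole thing is asked for, a point or a joint stands for the part that bears it (a point fixed in the world has none). Each returns a list of dicts, best first, with "p" (0 to 1); they miss things now and then, are a little off and sometimes report something else, mostly with a low value. They report only what shows in the picture. A call takes as long as a camera call.
- ctrl.recognise(camera, label): "bbox" ([left, top, width, height] in pixels, round what is visible of it).
- ctrl.place_of(camera, label): "point" ([column, row] in pixels: a listed point, or the origin of a listed thing).
The state is a dict: "time_s": time; "q": joint angles; "qd": joint speeds; "effort": joint torques, N m; "tool_pos": TCP position; "ee_rot": TCP orientation; "contact_force": force on the tool from outside, world axes, zero at the start; "torque": the same for the moment, N m; "width": finger opening in m; "grip_force": force on a finger pad.
Only numpy, scipy, OpenCV 4.12 (cv2) and the standard library are available. Lean on these libraries where they do the work, as an engineer would, in place of code of your own. Each camera call takes 0.05 s, during which the arm holds its last target. There are 200 camera calls.

## Working session

There is one attempt and no reset: what is moved stays moved. The work goes in short steps, Python scripts to look and compute and a tool call to move; the robot and the scene stay as the last step left them, time stands still between calls to the robot, and variables do not carry over. Pictures are saved under pics/ and viewed, at most 10 in all, crops included, and the job is handed in when it is done.

Besides the shell and the picture viewer there is one more tool, called as name(argument=value, ...) on one line, values as JSON. jog_arm: Moves the arm, as the interface text tells. Its arguments: {"type":"object","properties":{"targets":{"type":"array"},"force":{"type":"number"}},"required":["targets"]}

```bash
mkdir -p pics
cat > h.py <<'E'
import numpy as np, cv2
from plant import ctrl
def ray(cam,px):
    m=ctrl.camera_model(cam);K,R,t=[np.array(m[k]) for k in("intrinsics","R","t")]
    return -R.T@t, R.T@np.linalg.inv(K)@np.array([px[0],px[1],1.])
def onz(cam,px,z):
    c,d=ray(cam,px);return c+d*(z-c[2])/d[2]
def proj(cam,X):
    m=ctrl.camera_model(cam);p=np.array(m["intrinsics"])@(np.array(m["R"])@np.array(X)+np.array(m["t"]));return p[:2]/p[2]
def cloud(cam,depth):
    m=ctrl.camera_model(cam);K,R,t=[np.array(m[k]) for k in("intrinsics","R","t")]
    v,u=np.mgrid[:depth.shape[0],:depth.shape[1]]
    P=np.stack([u*depth,v*depth,depth],-1)@np.linalg.inv(K).T
    return (P-t)@R
E
python3 - <<'E'
from h import *
np.set_printoptions(precision=4,suppress=True)
for c in("top","side"):
    p,d=ctrl.read_camera(c);cv2.imwrite(f"pics/{c}0.png",p);np.save(f"{c}0.npy",d)
    print(c,"campos",ray(c,(0,0))[0])
    for l,z in(("pan",0),("pan_grip",.024),("grill",0),("bay_home",.045),("under_rod",.076),("pan_in_bay",.045)):
        for r in ctrl.place_of(c,l)[:3]: print(l,r,onz(c,r["point"],z))
s=ctrl.read_state();print(s)
E
```

```text
top campos [-0.1312  0.368   1.6281]
pan {'point': [282.9, 258.7], 'p': 0.63} [0.4264 0.4296 0.    ]
pan_grip {'point': [311.9, 253.5], 'p': 0.88} [0.4247 0.3309 0.024 ]
grill {'point': [338.9, 165.0], 'p': 0.83} [0.7608 0.1935 0.    ]
bay_home {'point': [322.8, 171.7], 'p': 0.9} [0.7163 0.2585 0.045 ]
bay_home {'point': [339.0, 164.5], 'p': 0.59} [0.7381 0.1977 0.045 ]
under_rod {'point': [328.4, 174.1], 'p': 0.6} [0.688  0.2426 0.076 ]
under_rod {'point': [216.0, 248.6], 'p': 0.46} [0.4607 0.6395 0.076 ]
pan_in_bay {'point': [245.7, 248.2], 'p': 0.3} [0.4621 0.5471 0.045 ]
side campos [-0.0174 -0.4758  0.8901]
pan {'point': [245.2, 214.0], 'p': 0.79} [0.4261 0.4458 0.    ]
pan_grip {'point': [266.9, 229.8], 'p': 0.68} [0.4267 0.3251 0.024 ]
grill {'point': [388.0, 210.5], 'p': 0.96} [0.7712 0.1868 0.    ]
grill {'point': [242.9, 189.2], 'p': 0.34} [0.483  0.5536 0.    ]
bay_home {'point': [361.4, 196.4], 'p': 0.6} [0.7153 0.2484 0.045 ]
bay_home {'point': [388.1, 216.6], 'p': 0.33} [0.7128 0.1346 0.045 ]
under_rod {'point': [356.8, 191.3], 'p': 0.98} [0.6939 0.2475 0.076 ]
under_rod {'point': [267.5, 228.6], 'p': 0.46} [0.4038 0.2798 0.076 ]
pan_in_bay {'point': [386.0, 218.2], 'p': 0.65} [0.7034 0.1336 0.045 ]
{'time_s': 0.7, 'q': array([71.5861, 17.1834, 87.1464, -0.0007, 75.6685, -3.8187]), 'qd': array([-0.0027,  0.0095, -0.0171,  0.0286, -0.0374,  0.0472]), 'effort': array([  0.0026, -53.1574, -35.2886,   0.071 ,   0.0213,  -0.0001]), 'tool_pos': array([0.1386, 0.5322, 0.1876]), 'ee_rot': array([179.9984,   0.0008, 165.405 ]), 'contact_force': array([-0.1274,  0.3749,  0.2419]), 'torque': array([0.028 , 0.0091, 0.0259]), 'grip_force': 0.0, 'width': 0.09385862722363383}
```

View pics/top0.png

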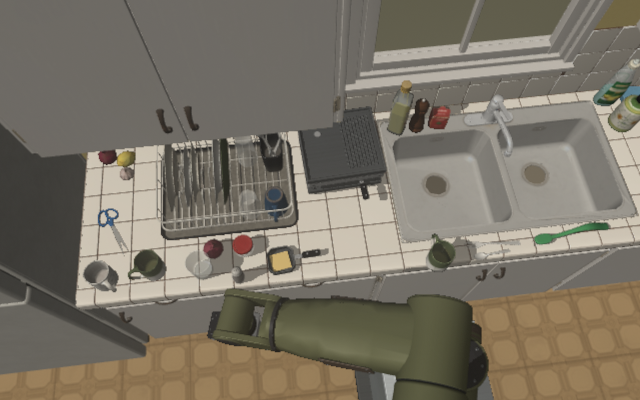

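View pics/side0.png

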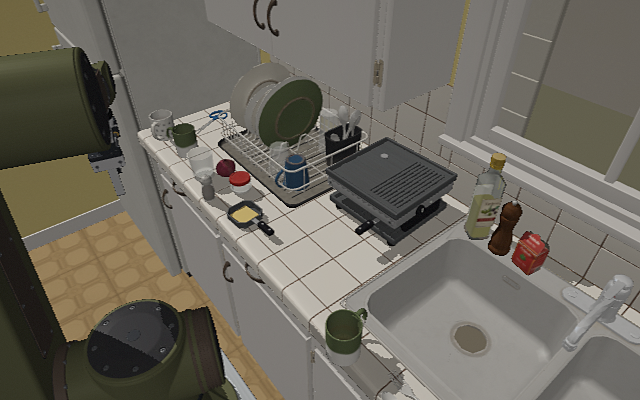

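The top view shows the pan at (281,261) with its handle pointing right to (320,252), the grill at (340,150), and the other pan's handle at (364,190). The side view agrees: pan at (245,214), handle at (266,229). Next I measure both poses from depth.

Run:
```python
from h import *
np.set_printoptions(precision=4,suppress=True)
for c in("top","side"):
    P=cloud(c,np.load(c+"0.npy")); im=cv2.imread(f"pics/{c}0.png").astype(int)
    ok=np.load(c+"0.npy")>0
    def box(x0,x1,y0,y1,z0,z1): return ok&(P[...,0]>x0)&(P[...,0]<x1)&(P[...,1]>y0)&(P[...,1]<y1)&(P[...,2]>z0)&(P[...,2]<z1)
    for n,b in(("plate",(.55,.95,0,.4,.138,.155)),("handle",(.36,.5,.27,.385,.022,.045)),("handle2",(.5,.62,.0,.3,.06,.09)),("bowl",(.36,.5,.385,.5,.008,.04)),("jar",(.38,.6,.48,.6,.03,.06)),("shaker",(.33,.5,.5,.6,.05,.1))):
        Q=P[box(*b)]
        if len(Q)<5: print(c,n,len(Q));continue
        r=cv2.minAreaRect(Q[:,:2].astype(np.float32)*1000); print(c,n,len(Q),r,"z",np.percentile(Q[:,2],[5,50,95]),Q[:,:2].min(0),Q[:,:2].max(0))
    print("table z",np.median(P[box(.45,.55,.1,.25,-.02,.02)][:,2]))
for c,rect in(("side",(200,170,480,270)),("top",(220,90,420,290))):
    im=cv2.imread(f"pics/{c}0.png");x0,y0,x1,y1=rect
    k=min(800/(x1-x0),600/(y1-y0));cv2.imwrite(f"pics/{c}0c.png",cv2.resize(im[y0:y1,x0:x1],None,fx=k,fy=k,interpolation=cv2.INTER_CUBIC))
```

```text
top plate 2701 ((744.485107421875, 227.3133544921875), (277.322021484375, 390.3511962890625), 13.580824851989746) z [0.1383 0.1413 0.1482] [0.5639 0.0533] [0.9092 0.3994]
top handle 126 ((425.05670166015625, 344.0285949707031), (22.386741638183594, 82.64019012451172), 5.136582851409912) z [0.0235 0.0302 0.0366] [0.4146 0.303 ] [0.4389 0.3848]
top handle2 70 ((600.6026611328125, 127.0193099975586), (37.625858306884766, 21.328723907470703), 4.056229114532471) z [0.0688 0.0754 0.0837] [0.5814 0.116 ] [0.6196 0.139 ]
top bowl 403 ((431.2715148925781, 443.3254699707031), (111.54295349121094, 130.76913452148438), 89.72885131835938) z [0.0083 0.0124 0.0254] [0.3658 0.3876] [0.4967 0.4991]
top jar 430 ((491.7301940917969, 547.2938842773438), (113.90509796142578, 223.3177490234375), 85.80741119384766) z [0.0349 0.0491 0.0574] [0.3807 0.4823] [0.599 0.6  ]
top shaker 248 ((427.9727478027344, 559.3218383789062), (64.16078186035156, 143.33831787109375), 85.58110809326172) z [0.0502 0.0559 0.0905] [0.3576 0.5238] [0.4993 0.596 ]
table z -0.00016164708398711227
side plate 4126 ((767.6307373046875,
[... 322 characters left out ...]
e2 110 ((600.64404296875, 126.15372467041016), (36.5530891418457, 22.61438751220703), 4.867285251617432) z [0.0672 0.0756 0.0788] [0.5819 0.1143] [0.6194 0.1382]
side bowl 514 ((420.6269226074219, 433.7760314941406), (93.79418182373047, 98.18468475341797), 4.20611572265625) z [0.0084 0.0124 0.0231] [0.3723 0.3851] [0.4664 0.4841]
side jar 437 ((488.5587463378906, 535.40234375), (216.69677734375, 108.01713562011719), 0.1274624913930893) z [0.0329 0.049  0.0549] [0.3801 0.4816] [0.597  0.5896]
side shaker 266 ((429.72967529296875, 556.03857421875), (67.47547149658203, 140.52944946289062), 89.54351043701172) z [0.0503 0.057  0.0887] [0.3597 0.522 ] [0.5    0.5903]
table z 0.00027498887370468753
```

View pics/top0c.png

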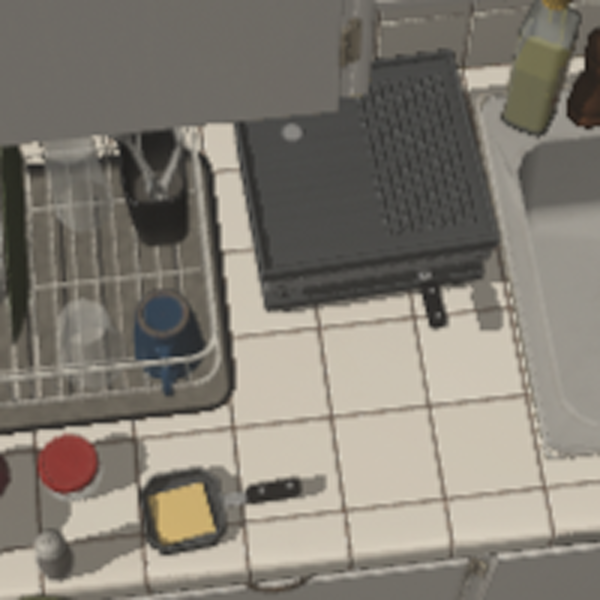

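The crop shows the pan left of centre with the handle's black grip at crop (275,490). The empty bay is on the grill's left front, and the other pan's handle is at (433,305). Now I fit the grill's yaw and position from the plate's edges.

Run:
```python
from h import *
from scipy.optimize import least_squares
np.set_printoptions(precision=4,suppress=True)
for c in("top","side"):
    d=np.load(c+"0.npy");P=cloud(c,d);im=cv2.imread(f"pics/{c}0.png").astype(int)
    ok=(d>0)&(abs(P[...,2]-.142)<.012)&(P[...,0]>.6)&(P[...,0]<.93)&(P[...,1]>.02)&(P[...,1]<.36)&(im.max(-1)<130)
    n,lab,st,_=cv2.connectedComponentsWithStats(ok.astype(np.uint8));k=1+np.argmax(st[1:,4])
    Q=P[lab==k];print(c,len(Q),Q.min(0),Q.max(0),cv2.minAreaRect(Q[:,:2].astype(np.float32)*1000))
    # front edge: min x per y bin ; side edges: min/max y per x bin
    for nm,a,s,lo,hi in(("front",0,1,.09,.31),("left",1,-1,.66,.80),("right",1,1,.68,.84)):
        b=1-a;X=[];Y=[]
        for v in np.arange(lo,hi,.008):
            q=Q[(Q[:,b]>v)&(Q[:,b]<v+.008)]
            if len(q)>3: X.append(v+.004);Y.append(q[:,a].min() if s>0 else q[:,a].max())
        X=np.array(X);Y=np.array(Y);f=least_squares(lambda p:p[0]*(X-X.mean())+p[1]-Y,[0,Y.mean()],loss="soft_l1",f_scale=.003).x
        print(nm,"slope deg",np.degrees(np.arctan(f[0])),"at",X.mean(),"val",f[1],"res",np.std(f[0]*(X-X.mean())+f[1]-Y))
```

```text
top 4600 [0.6305 0.0533 0.13  ] [0.9092 0.3315 0.1535] ((769.8452758789062, 193.40573120117188), (267.76177978515625, 271.1239013671875), 2.7231061458587646)
front slope deg -2.727745010634625 at 0.20200000000000015 val 0.6374120087189101 res 0.001083654988134592
left slope deg 2.3533046003956666 at 0.7320000000000001 val 0.3260178960270996 res 0.0010063076742544007
right slope deg 2.915870200448508 at 0.76 val 0.059758410367302395 res 0.0015981825734897005
side 5751 [0.6334 0.0511 0.13  ] [0.9061 0.3327 0.1505] ((768.7554321289062, 192.31536865234375), (264.4005432128906, 273.1023864746094), 2.3968098163604736)
front slope deg -2.5882071576386876 at 0.20200000000000015 val 0.6377331969213262 res 0.0006744585447924761
left slope deg 2.1526707383833323 at 0.7320000000000001 val 0.3240564924548413 res 0.0021979315731873693
right slope deg 2.8091535562588392 at 0.76 val 0.05664980460162024 res 0.0005446916648275062
```

Grill at about (0.769, 0.1925), yaw 2.65°, so bay_home is (0.717, 0.247). The pan's yaw is about 95.1° and its grip is at (0.427, 0.325). I'll move above the handle now.

jog_arm(targets=[{"xyz": [3.6,-3.2,0],"dr": [0,0,-8.8],"jaw": -1},{"xyz": [3.6,-3.2,0],"dr": [0,0,-8.8],"jaw": -1},{"xyz": [3.6,-3.2,0],"dr": [0,0,-8.8],"jaw": -1},{"xyz": [3.6,-3.2,0],"dr": [0,0,-8.8],"jaw": -1},{"xyz": [3.6,-3.2,0],"dr": [0,0,-8.8],"jaw": -1},{"xyz": [3.6,-3.2,0],"dr": [0,0,-8.8],"jaw": -1},{"xyz": [3.6,-3.2,0],"dr": [0,0,-8.8],"jaw": -1},{"xyz": [3.6,-3.2,0],"dr": [0,0,-8.7],"jaw": -1}])

```text
time_s: 1.7
tool_pos: [0.4277, 0.275, 0.1878]
ee_rot: [180.0, -0.0, 94.8]
contact_force: [0.8, 0.7, 0.1]
width: 0.0944
grip_force: 0.0
```

jog_arm(targets=[{"xyz": [0.1,0.5,-2],"dr": [7.5,0.7,0.3],"jaw": -1},{"xyz": [0,0.5,-3],"dr": [7.5,0.7,0],"jaw": -1},{"xyz": [0,0.4,-3],"dr": [7.5,0.7,0],"jaw": -1},{"xyz": [0,0,-2],"dr": [7.4,0.6,0],"jaw": -1},{"xyz": [0,0,0],"dr": [0,0,0],"jaw": -1}])

```text
time_s: 2.33
tool_pos: [0.427, 0.2888, 0.086]
ee_rot: [-179.9, -30.0, 95.2]
contact_force: [0.1, 0.8, 0.5]
width: 0.0941
grip_force: 0.0
```

Run:
```python
from h import *
from scipy.spatial.transform import Rotation as R
np.set_printoptions(precision=4,suppress=True)
s=ctrl.read_state();print(s["q"],s["tool_pos"],s["ee_rot"],R.from_euler("xyz",s["ee_rot"],degrees=True).as_matrix())
for c,(x0,y0,x1,y1) in(("side",(180,130,340,250)),):
    p,d=ctrl.read_camera(c)
    cv2.imwrite(f"pics/{c}1.png",cv2.resize(p[y0:y1,x0:x1],None,fx=5,fy=5,interpolation=cv2.INTER_CUBIC))
    print(ctrl.place_of(c,"pan_grip")[:2],proj(c,(.427,.325,.024)))
```

```text
[ 13.7344  16.5822 108.7075  36.5971  56.0114 -12.776 ] [0.427  0.2888 0.086 ] [-179.8502  -29.9668   95.178 ] [[-0.0782  0.9958 -0.0477]
 [ 0.8628  0.0916  0.4972]
 [ 0.4995 -0.0023 -0.8663]]
[{'point': [265.7, 229.7], 'p': 0.61}, {'point': [355.9, 193.4], 'p': 0.18}] [267.0069 229.7652]
```

View pics/side1.png

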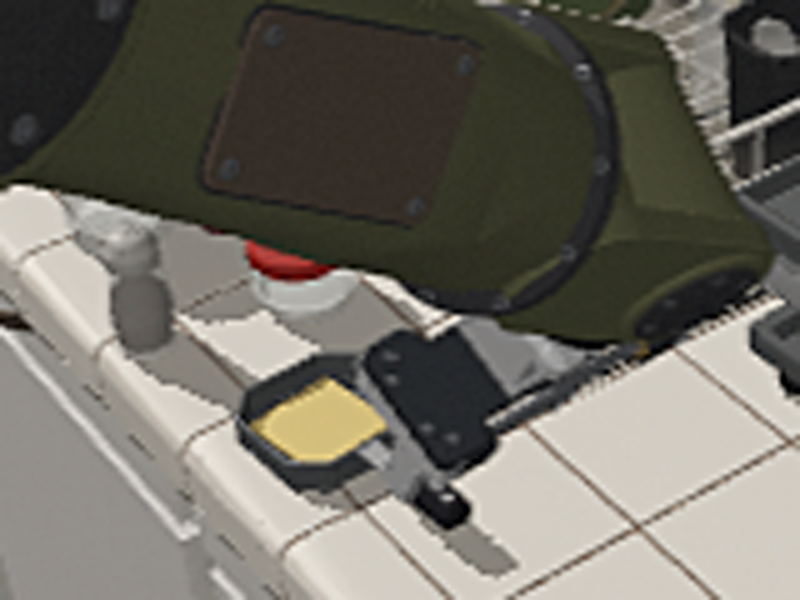

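The crop shows the open fingers straddling the handle's line above it (finger at (410,480), handle end at (445,505)), in line with the computed grip. I go in along the tool axis and close.

jog_arm(targets=[{"xyz": [0,1.2,-2],"dr": [0,0,0],"jaw": -1},{"xyz": [0,1.3,-2],"dr": [0,0,0],"jaw": -1},{"xyz": [0,1.1,-1.9],"dr": [0,0,0],"jaw": -1},{"xyz": [0,0,0],"dr": [0,0,0],"jaw": -1}], force=15)

```text
time_s: 2.92
tool_pos: [0.4272, 0.3273, 0.029]
ee_rot: [179.9, -29.9, 95.6]
contact_force: [0.7, 0.0, -0.4]
width: 0.0938
grip_force: 0.0
```

jog_arm(targets=[{"xyz": [0,0,0],"dr": [0,0,0],"jaw": 0.3},{"xyz": [0,0,0],"dr": [0,0,0],"jaw": 1},{"xyz": [0,0,0],"dr": [0,0,0],"jaw": 1},{"xyz": [0,0,0],"dr": [0,0,0],"jaw": 1},{"xyz": [0,0,0],"dr": [0,0,0],"jaw": 1},{"xyz": [0,0,0],"dr": [0,0,0],"jaw": 1}], force=15)

```text
time_s: 3.68
tool_pos: [0.4276, 0.3262, 0.0286]
ee_rot: [179.9, -30.0, 95.5]
contact_force: [-0.4, -0.2, 0.3]
width: 0.0372
grip_force: 0.0
```

jog_arm(targets=[{"xyz": [0,0,-0.2],"dr": [0,0,0],"jaw": 1},{"xyz": [0,0,0],"dr": [0,0,0],"jaw": 1},{"xyz": [0,0,0],"dr": [0,0,0],"jaw": 1},{"xyz": [0,0,0],"dr": [0,0,0],"jaw": 1}], force=15)

```text
time_s: 4.18
tool_pos: [0.4277, 0.3263, 0.0267]
ee_rot: [179.9, -30.0, 95.5]
contact_force: [0.1, 0.0, 0.3]
width: 0.0007
grip_force: 0.0
```

jog_arm(targets=[{"xyz": [0,0,0],"dr": [0,0,0],"jaw": 1},{"xyz": [0,0,0],"dr": [0,0,0],"jaw": 1},{"xyz": [0,0,0],"dr": [0,0,0],"jaw": 1}], force=55)

```text
time_s: 4.55
tool_pos: [0.4276, 0.3262, 0.0267]
ee_rot: [179.9, -30.0, 95.5]
contact_force: [-0.0, -0.1, 0.6]
width: 0.0006
grip_force: 0.0
```

The fingers closed on nothing, so I look.

Run:
```python
from h import *
np.set_printoptions(precision=4,suppress=True)
o=[]
for c,(x0,y0,x1,y1) in(("side",(210,180,310,255)),("top",(260,210,360,285))):
    p,d=ctrl.read_camera(c);np.save(c+"2.npy",d)
    o.append(cv2.resize(p[y0:y1,x0:x1],(400,300),interpolation=cv2.INTER_CUBIC))
    P=cloud(c,d)
    for l in("pan","pan_grip"):print(c,ctrl.place_of(c,l)[:1],proj(c,(.427,.325,.024)))
    m=(d>0)&(P[...,0]>.36)&(P[...,0]<.5)&(P[...,1]>.27)&(P[...,1]<.385)&(P[...,2]>.018)&(P[...,2]<.04)
    Q=P[m];print(len(Q));len(Q)>5 and print(Q[np.argsort(Q[:,1])[:8]])
cv2.imwrite("pics/m2.png",np.hstack(o))
```

```text
side [{'point': [243.1, 214.7], 'p': 0.94}] [267.0069 229.7652]
side [{'point': [266.6, 230.3], 'p': 0.6}] [267.0069 229.7652]
44
[[0.4324 0.3018 0.0333]
 [0.429  0.3025 0.0271]
 [0.4259 0.3026 0.029 ]
 [0.4221 0.3026 0.0235]
 [0.4326 0.3027 0.0286]
 [0.4327 0.3033 0.0243]
 [0.4324 0.3034 0.0205]
 [0.4237 0.3037 0.0333]]
top [] [313.584  252.6597]
top [{'point': [313.1, 253.4], 'p': 0.64}] [313.584  252.6597]
122
[[0.42   0.3042 0.0333]
 [0.4224 0.3073 0.0277]
 [0.4206 0.3076 0.0227]
 [0.4198 0.3109 0.0362]
 [0.4176 0.3112 0.0327]
 [0.4217 0.3141 0.0319]
 [0.4195 0.3144 0.0282]
 [0.4173 0.3147 0.0245]]
```

View pics/m2.png

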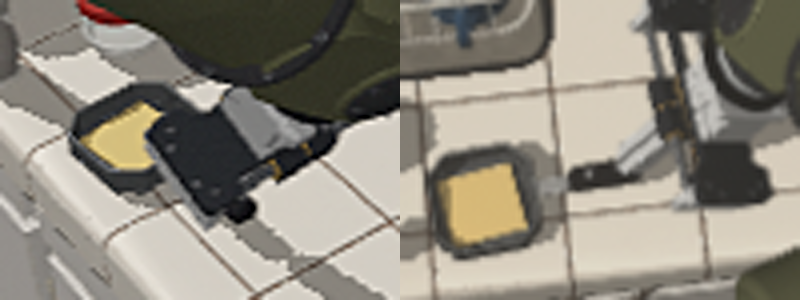

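The side crop shows the handle end at (240,210) still free beyond the gripper. The top crop shows the grey finger ending at (605,175), right at the handle, which hasn't moved. I check the depth around the tips.

Run:
```python
from h import *
from scipy.spatial.transform import Rotation as R
np.set_printoptions(precision=3,suppress=True,linewidth=150)
s=ctrl.read_state();M=R.from_euler("xyz",s["ee_rot"],degrees=True).as_matrix();T=s["tool_pos"];print(s["q"],s["width"],T,M[:,2])
for c in("side","top"):
    d=np.load(c+"2.npy");P=cloud(c,d);L=(P-T)@M
    print(c,"tcp px",proj(c,T),"tip",proj(c,T+.022*M[:,2]),"back60",proj(c,T-.06*M[:,2]))
    for z0 in np.arange(-.10,.03,.01):
        m=(d>0)&(L[...,2]>z0)&(L[...,2]<z0+.01)&(abs(L[...,0])<.05)&(abs(L[...,1])<.08)&(P[...,2]>.012)
        q=L[m]
        if len(q):print(f"{z0:.2f} n{len(q)}","x",np.percentile(q[:,0],[0,50,100]),"y",np.percentile(q[:,1],[0,10,50,90,100]))
x0,y0,x1,y1=235,195,305,248
p,d=ctrl.read_camera("side");cv2.imwrite("pics/s3.png",cv2.resize(p[y0:y1,x0:x1],(790,598),interpolation=cv2.INTER_CUBIC))
```

```text
[ 18.095  24.063 108.378  40.867  48.194 -15.39 ] 0.00021531196400085222 [0.428 0.326 0.027] [-0.045  0.498 -0.866]
side tcp px [266.87 228.76] tip [264.996 231.682] back60 [272.271 220.335]
-0.08 n2 x [-0.01  -0.009 -0.009] y [-0.012 -0.011 -0.01  -0.009 -0.008]
-0.07 n1 x [-0.008 -0.008 -0.008] y [-0.011 -0.011 -0.011 -0.011 -0.011]
-0.04 n1 x [-0.01 -0.01 -0.01] y [0.007 0.007 0.007 0.007 0.007]
-0.03 n4 x [-0.01 -0.01 -0.01] y [-0.004 -0.004  0.001  0.006  0.006]
-0.02 n25 x [-0.02  -0.015 -0.009] y [-0.009 -0.007 -0.001  0.007  0.009]
-0.01 n19 x [-0.023 -0.019 -0.009] y [-0.011 -0.011 -0.007  0.008  0.012]
top tcp px [313.188 252.27 ] tip [310.069 254.791] back60 [322.013 245.138]
-0.10 n2 x [0.01  0.012 0.013] y [-0.013 -0.013 -0.011 -0.01  -0.01 ]
-0.09 n13 x [-0.002  0.009  0.013] y [-0.014 -0.012 -0.006  0.006  0.012]
-0.08 n18 x [-0.009  0.008  0.01 ] y [-0.015 -0.013 -0.006  0.007  0.01 ]
-0.07 n20 x [-0.008  0.007  0.011] y [-0.015 -0.013 -0.008  0.01   0.014]
-0.06 n15 x [-0.01   0.007  0.01 ] y [-0.014 -0.014 -0.011  0.008  0.012]
-0.05 n22 x [-0.001  0.008  0.012] y [-0.015 -0.013 -0.001  0.008  0.01 ]
-0.04 n12 x [-0.009  0.006  0.012] y [-0.015 -0.014 -0.01   0.004  0.01 ]
-0.03 n10 x [-0.008  0.006  0.009] y [-0.011 -0.011 -0.002  0.005  0.012]
-0.02 n8 x [-0.015 -0.008  0.005] y [-0.011 -0.01  -0.007  0.004  0.008]
-0.01 n28 x [-0.017  0.004  0.017] y [-0.011 -0.009 -0.004  0.004  0.007]
-0.00 n42 x [-0.009  0.016  0.031] y [-0.011 -0.01  -0.003  0.007  0.014]
0.01 n20 x [0.017 0.028 0.034] y [-0.009 -0.009  0.     0.009  0.01 ]
0.02 n18 x [0.028 0.038 0.047] y [-0.008 -0.005 -0.     0.006  0.008]
```

View pics/s3.png

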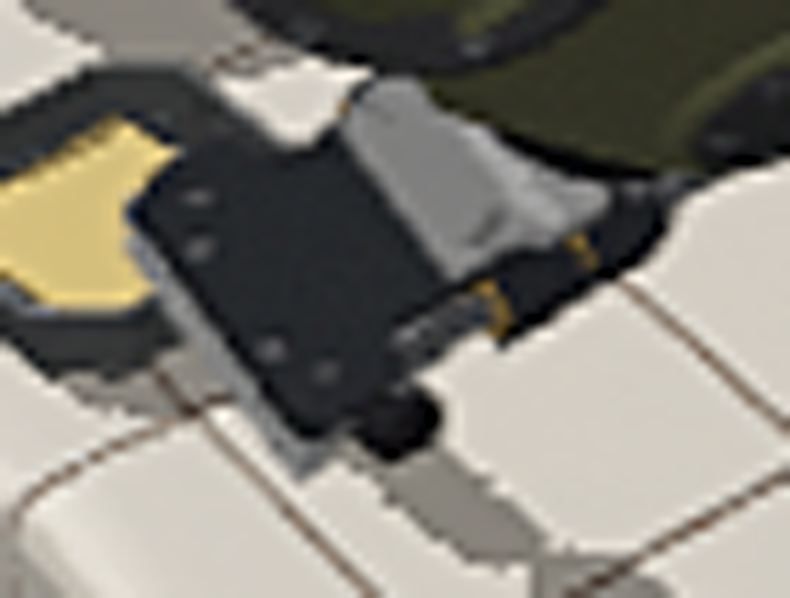

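The depth shows the fingers really are shut, and they seem to end at the handle's top instead of around it. I check whether the tool sits where its reading says by finding the front face of the gripper body in the cloud.

Run:
```python
from h import *
from scipy.spatial.transform import Rotation as R
np.set_printoptions(precision=3,suppress=True,linewidth=150)
s=ctrl.read_state();M=R.from_euler("xyz",s["ee_rot"],degrees=True).as_matrix();T=s["tool_pos"]
for c in("side","top"):
    d=np.load(c+"2.npy");P=cloud(c,d);L=(P-T)@M
    for z0 in np.arange(-.17,-.04,.01):
        m=(d>0)&(L[...,2]>z0)&(L[...,2]<z0+.01)&(abs(L[...,0])<.06)&(abs(L[...,1])<.11)
        q=L[m]
        if len(q):print(c,f"{z0:.2f} n{len(q)}","x",np.percentile(q[:,0],[0,50,100]),"y",np.percentile(q[:,1],[0,10,50,90,100]))
    # the finger: world z of points within |Ly|<.014, sorted along tool
    m=(d>0)&(abs(L[...,1])<.014)&(abs(L[...,0])<.012)&(L[...,2]>-.05)&(L[...,2]<.03)
    q=np.c_[L[m],P[m][:,2]];print(q[np.argsort(q[:,2])][::max(1,len(q)//14)])
```

```text
side -0.17 n160 x [-0.033 -0.004  0.029] y [-0.089 -0.085 -0.062 -0.04  -0.026]
side -0.16 n363 x [-0.036 -0.002  0.034] y [-0.09  -0.088 -0.07  -0.045  0.006]
side -0.15 n68 x [-0.035 -0.025  0.032] y [-0.089 -0.088 -0.022  0.012  0.021]
side -0.14 n103 x [-0.035 -0.028  0.033] y [-0.086 -0.043 -0.018  0.02   0.045]
side -0.13 n46 x [-0.035 -0.026  0.033] y [-0.083 -0.082 -0.08   0.013  0.077]
side -0.12 n20 x [-0.035 -0.005  0.03 ] y [-0.081 -0.08  -0.08  -0.077 -0.021]
side -0.08 n2 x [-0.01  -0.01  -0.009] y [-0.012 -0.011 -0.01  -0.009 -0.008]
side -0.07 n1 x [-0.008 -0.008 -0.008] y [-0.011 -0.011 -0.011 -0.011 -0.011]
[[-0.01   0.007 -0.032  0.049]
 [-0.01  -0.002 -0.029  0.046]
 [-0.01   0.006 -0.025  0.043]
 [-0.01  -0.004 -0.025  0.043]
 [-0.01   0.004 -0.022  0.04 ]
 [-0.01   0.003 -0.015  0.034]
 [-0.012  0.001 -0.014  0.033]
 [-0.009 -0.003 -0.014  0.034]
 [-0.011 -0.005 -0.013  0.032]
 [-0.01  -0.    -0.013  0.032]
 [-0.009 -0.006 -0.011  0.032]
 [-0.01   0.007 -0.011  0.031]
 [-0.011 -0.007 -0.009  0.029]
 [-0.012 -0.011 -0.007  0.027]
 [-0.009 -0.008 -0.005  0.027]
 [
[... 1009 characters left out ...]
15 -0.013 -0.006  0.007  0.01 ]
top -0.07 n20 x [-0.008  0.007  0.011] y [-0.015 -0.013 -0.008  0.01   0.014]
top -0.06 n15 x [-0.01   0.007  0.01 ] y [-0.014 -0.014 -0.011  0.008  0.012]
top -0.05 n22 x [-0.001  0.008  0.012] y [-0.015 -0.013 -0.001  0.008  0.01 ]
[[ 0.005 -0.013 -0.05   0.072]
 [ 0.006 -0.008 -0.046  0.07 ]
 [ 0.005  0.001 -0.042  0.066]
 [ 0.01  -0.008 -0.04   0.066]
 [ 0.007 -0.013 -0.033  0.059]
 [-0.008 -0.011 -0.028  0.047]
 [ 0.005  0.008 -0.018  0.045]
 [-0.009 -0.009 -0.007  0.028]
 [-0.002 -0.008 -0.005  0.03 ]
 [-0.01  -0.011 -0.003  0.024]
 [ 0.008  0.001 -0.     0.031]
 [ 0.007  0.005  0.001  0.029]
 [ 0.009 -0.003  0.007  0.025]
 [ 0.001 -0.01   0.026  0.005]]
```

The gripper body's face is 110–120 mm behind the reported TCP, not 75 mm, so the real tool appears about 38 mm further back along its axis than reported. I cross-check with the start picture, where the tool pointed straight down.

Run:
```python
from h import *
from scipy.spatial.transform import Rotation as R
np.set_printoptions(precision=3,suppress=True,linewidth=150)
def an(c,d,T,M,tag):
    P=cloud(c,d);L=(P-T)@M
    m=(d>0)&(abs(L[...,0])<.05)&(abs(L[...,1])<.1)&(L[...,2]<.05)&(L[...,2]>-.2);q=L[m];print(tag,len(q))
    for z0 in np.arange(-.16,.04,.01):
        k=q[(q[:,2]>z0)&(q[:,2]<z0+.01)]
        if len(k):print(f"{z0:.2f} n{len(k)} x",k[:,0].min(),k[:,0].max(),"y",k[:,1].min(),k[:,1].max())
an("side",np.load("side0.npy"),np.array([.1386,.5322,.1876]),R.from_euler("xyz",[180,0,165.4],degrees=True).as_matrix(),"start")
s=ctrl.read_state();M=R.from_euler("xyz",s["ee_rot"],degrees=True).as_matrix();T=s["tool_pos"]
# body front face now
for c in("side","top"):
    d=np.load(c+"2.npy");P=cloud(c,d);L=(P-T)@M
    m=(d>0)&(abs(L[...,0])<.03)&(abs(L[...,1])>.03)&(abs(L[...,1])<.088)&(L[...,2]>-.2)&(L[...,2]<-.06);print(c,np.percentile(L[m][:,2],[90,95,98,99,100]))
```

```text
start 1171
-0.16 n348 x -0.03464358972135323 0.03325499966985567 y -0.09356809447177976 0.08793452006820031
-0.15 n137 x -0.0349729116988921 0.03306066510582002 y -0.09107130932114917 0.08215199455363306
-0.14 n172 x -0.034390171311467634 0.033310464141000015 y -0.086854461882311 0.07456979467201282
-0.13 n143 x -0.034442383829962654 0.0327943721134 y -0.08494402692741224 0.0707979034074622
-0.12 n50 x -0.03228570368718298 0.031485469293759435 y -0.084519033762852 0.05104307890171775
-0.11 n10 x -0.010301772497958361 0.007384530103855669 y -0.06230169764994665 -0.059651895941803715
-0.10 n34 x -0.010008711840239019 0.009256646763554482 y -0.06330916780286953 -0.05187910898638624
-0.09 n35 x -0.009801915236351658 0.00887072320064017 y -0.06386865194566481 -0.05362646837895183
-0.08 n31 x -0.010196360052100565 0.008018177001602195 y -0.06337299514129094 -0.05210283078423681
-0.07 n33 x -0.010259590703877023 0.008712986811574909 y -0.06396991345916442 -0.054968057321367614
-0.06 n32 x -0.010115762800420945 0.008554411406443708 y -0.06351905026412012 -0.05636812667230269
-0.05 n31 x -0.009861603824528213 0.008483641164431078 y -0.06412255012915903 -0.049633206721426945
-0.04 n41 x -0.010181092825877829 0.00860818881274879 y -0.06279116695519851 0.047745031019887495
-0.03 n28 x -0.010260942659140397 0.008279974558809525 y -0.06334106479716839 0.05477688002025032
-0.02 n3 x -0.009699240817497956 -0.0020991573844198266 y -0.05109380538967415 0.04970451183242865
side [-0.136 -0.126 -0.12  -0.118 -0.115]
top [-0.132 -0.128 -0.122 -0.12  -0.117]
```

The start picture agrees: tips end at −0.02 instead of +0.022, and the body at −0.117 instead of −0.075. The tool therefore truly sits about 40 mm short of the reported TCP, along its own axis. I'll plan with that offset, so I open, advance about 38 mm along the axis and grip again.

jog_arm(targets=[{"xyz": [0,0,0],"dr": [0,0,0],"jaw": -0.5},{"xyz": [0,0,0],"dr": [0,0,0],"jaw": -0.5},{"xyz": [0,0,0],"dr": [0,0,0],"jaw": -0.5},{"xyz": [0,0,0],"dr": [0,0,0],"jaw": -0.5},{"xyz": [0,0,0],"dr": [0,0,0],"jaw": -0.5},{"xyz": [0,0,0],"dr": [0,0,0],"jaw": -0.5},{"xyz": [0,0,0],"dr": [0,0,0],"jaw": -0.5}])

```text
time_s: 5.78
tool_pos: [0.4276, 0.3262, 0.0266]
ee_rot: [179.9, -30.0, 95.5]
contact_force: [-0.4, -0.3, 0.0]
width: 0.0669
grip_force: 0.0
```

jog_arm(targets=[{"xyz": [0,0.6,-1.2],"dr": [0,0,0],"jaw": -0.5},{"xyz": [-0.1,0.6,-1.2],"dr": [0,0,0],"jaw": -0.5},{"xyz": [-0.1,0.5,-1.0],"dr": [0,0,0],"jaw": -0.5},{"xyz": [0,0,0],"dr": [0,0,0],"jaw": -0.5}])

```text
time_s: 6.28
tool_pos: [0.4249, 0.3435, -0.0085]
ee_rot: [180.0, -30.0, 95.4]
contact_force: [0.2, 0.6, 0.2]
width: 0.0707
grip_force: 0.0
```

jog_arm(targets=[{"xyz": [0,0,0],"dr": [0,0,0],"jaw": 1},{"xyz": [0,0,0],"dr": [0,0,0],"jaw": 1},{"xyz": [0,0,0],"dr": [0,0,0],"jaw": 1},{"xyz": [0,0,0],"dr": [0,0,0],"jaw": 1},{"xyz": [0,0,0],"dr": [0,0,0],"jaw": 1},{"xyz": [0,0,0],"dr": [0,0,0],"jaw": 1},{"xyz": [0,0,0],"dr": [0,0,0],"jaw": 1}], force=20)

```text
time_s: 7.15
tool_pos: [0.4257, 0.3432, -0.0074]
ee_rot: [179.9, -30.0, 95.5]
contact_force: [-0.0, -1.2, 0.3]
width: 0.022
grip_force: 19.8
```

jog_arm(targets=[{"xyz": [0,0,0],"dr": [0,0,0],"jaw": 1},{"xyz": [0,0,0],"dr": [0,0,0],"jaw": 1},{"xyz": [0,0,0],"dr": [0,0,0],"jaw": 1}], force=55)

```text
time_s: 7.52
tool_pos: [0.4257, 0.3432, -0.0073]
ee_rot: [179.9, -30.0, 95.5]
contact_force: [0.3, -1.7, 0.7]
width: 0.0214
grip_force: 54.8
```

Gripped at 22 mm width, so I lift and check that the pan stays level.

jog_arm(targets=[{"xyz": [0,0,1],"dr": [0,0,0],"jaw": 1},{"xyz": [0,0,3],"dr": [0,0,0],"jaw": 1},{"xyz": [0,-1,3],"dr": [0,0,0],"jaw": 1},{"xyz": [0,-3,3],"dr": [0,0,0],"jaw": 1},{"xyz": [-1,-3,2],"dr": [0,0,0],"jaw": 1},{"xyz": [-1,-3,0],"dr": [0,0,0],"jaw": 1},{"xyz": [-1,0,0],"dr": [0,0,0],"jaw": 1},{"xyz": [0,0,0],"dr": [0,0,0],"jaw": 1}])

```text
time_s: 8.52
tool_pos: [0.3953, 0.2435, 0.1129]
ee_rot: [179.9, -30.0, 95.5]
contact_force: [0.1, -0.7, -1.8]
width: 0.0215
grip_force: 54.8
```

```bash
cat > pan.py <<'E'
from h import *
from scipy.spatial.transform import Rotation as R
np.set_printoptions(precision=4,suppress=True)
s=ctrl.read_state();M=R.from_euler("xyz",s["ee_rot"],degrees=True).as_matrix();T=np.array(s["tool_pos"])
G=T-.037*M[:,2]; yaw=np.arctan2(M[1,1],M[0,1])+np.pi/2   # pan x from tool y = -pan y
px=np.array([np.cos(yaw),np.sin(yaw),0]);py=np.array([-px[1],px[0],0])
B=np.c_[px,py,[0,0,1]]; O=G-B@[-.111,0,.024]
print("q",s["q"],"grip",G,"pred origin",O,"yaw",np.degrees(yaw),"w",s["width"],"t",s["time_s"])
for c in("side","top"):
    p,d=ctrl.read_camera(c);np.save("d_"+c+".npy",d);cv2.imwrite("pics/last_"+c+".png",p)
    L=(cloud(c,d)-O)@B
    m=(d>0)&(abs(L[...,0])<.056)&(abs(L[...,1])<.058)&(L[...,2]>-.02)&(L[...,2]<.04)
    q=L[m]
    if len(q)<50: print(c,"few",len(q));continue
    r=cv2.minAreaRect(q[:,:2].astype(np.float32)*1000)
    ch=q[(abs(q[:,0])<.025)&(abs(q[:,1])<.025)]
    A=np.c_[ch,];C=np.linalg.lstsq(np.c_[ch[:,0],ch[:,1],np.ones(len(ch))],ch[:,2],rcond=None)[0] if len(ch)>10 else None
    rim=q[q[:,2]>.015]
    print(c,len(q),"rect",np.round(r[0],1),np.round(r[1],1),round(r[2],1),"floor tilt deg x,y / z",None if C is None else (np.degrees(C[:2]).round(2),C[2].round(4)),"rim z front/back",[np.percentile(rim[k][:,2],60).round(4) for k in(rim[:,0]>.033,rim[:,0]<-.033) if k.sum()>3])
    print("  x ext",np.percentile(q[:,0],[1,99]),"y ext",np.percentile(q[:,1],[1,99]))
E
python3 pan.py
```

```text
q [  8.7443   8.8738 114.0628  35.1203  60.2133 -15.3932] grip [0.397  0.2251 0.145 ] pred origin [0.3865 0.3356 0.121 ] yaw 95.39498924689408 w 0.021475595230523593 t 8.525
side 556 rect [3.3 3. ] [89.3 90. ] 6.1 floor tilt deg x,y / z (array([0.53, 1.11]), np.float64(0.0081)) rim z front/back [np.float64(0.0196), np.float64(0.0201)]
  x ext [-0.0427  0.046 ] y ext [-0.0413  0.0448]
top 812 rect [-4.2 -1.5] [ 93.7 101.7] 89.6 floor tilt deg x,y / z (array([1.07, 1.13]), np.float64(0.0076)) rim z front/back [np.float64(0.021), np.float64(0.0212)]
  x ext [-0.0491  0.0456] y ext [-0.0455  0.0444]
```

Level and where predicted (rim front and back equal, origin within about 3 mm). Next I turn it towards the grill while staying clear of the rack.

jog_arm(targets=[{"xyz": [0,-1,0],"dr": [0,0,-6],"jaw": 1},{"xyz": [0,-1,0],"dr": [0,0,-10],"jaw": 1},{"xyz": [0,-1,0],"dr": [0,0,-10],"jaw": 1},{"xyz": [0,0,0],"dr": [0,0,-10],"jaw": 1},{"xyz": [0.5,0,0],"dr": [0,0,-10],"jaw": 1},{"xyz": [1,0,0],"dr": [0,0,-10],"jaw": 1},{"xyz": [1,0,0],"dr": [0,0,-10],"jaw": 1},{"xyz": [1,0.5,0],"dr": [0,0,-10],"jaw": 1}])

```text
time_s: 9.62
tool_pos: [0.4214, 0.215, 0.1106]
ee_rot: [179.8, -29.2, 27.3]
contact_force: [0.1, 0.1, -2.3]
width: 0.0217
grip_force: 54.8
```

jog_arm(targets=[{"xyz": [1,0.5,0],"dr": [0,0,-10],"jaw": 1},{"xyz": [1,1,0],"dr": [0,0,-6.8],"jaw": 1},{"xyz": [0,0,0],"dr": [0,0,0],"jaw": 1}])

```text
time_s: 10.0
tool_pos: [0.4349, 0.2267, 0.1093]
ee_rot: [179.8, -28.7, 15.7]
contact_force: [0.0, 0.1, -2.1]
width: 0.0212
grip_force: 54.8
```

jog_arm(targets=[{"xyz": [0.5,0.2,0],"dr": [0,-0.6,-4.5],"jaw": 1},{"xyz": [0.5,0.2,0],"dr": [0,-0.7,-4.5],"jaw": 1},{"xyz": [0,0.2,0],"dr": [0,0,-4],"jaw": 1},{"xyz": [0,0,0],"dr": [0,0,0],"jaw": 1}])

```text
time_s: 10.5
tool_pos: [0.4446, 0.2317, 0.1091]
ee_rot: [179.4, -29.9, 3.0]
contact_force: [-0.0, 0.6, -1.7]
width: 0.0216
grip_force: 54.8
```

```bash
python3 pan.py
python3 - <<'E'
from h import *
s=ctrl.read_state();print(s["tool_pos"],s["ee_rot"])
E
```

```text
q [ 31.4788   3.7941 120.3878 -27.505   32.3057 139.0249] grip [0.4262 0.2311 0.1412] pred origin [0.5371 0.2363 0.1172] yaw 2.6843030927192535 w 0.021574185214328984 t 10.5
side 899 rect [-3.4 -4.8] [ 93.7 104. ] 89.9 floor tilt deg x,y / z (array([ 0.44, -0.81]), np.float64(0.0076)) rim z front/back [np.float64(0.0196), np.float64(0.0206)]
  x ext [-0.0494  0.0466] y ext [-0.0496  0.0409]
top 726 rect [-3.5 -3.4] [ 91.  104.8] 89.6 floor tilt deg x,y / z (array([-0.42, -0.36]), np.float64(0.0075)) rim z front/back [np.float64(0.0206), np.float64(0.0215)]
  x ext [-0.0499  0.0473] y ext [-0.0467  0.0414]
[0.44475138 0.23123933 0.10926685] [179.42944731 -29.91090167   2.92704701]
```

```bash
cat > edge.py <<'E'
from h import *
from scipy.spatial.transform import Rotation as R
s=ctrl.read_state();M=R.from_euler("xyz",s["ee_rot"],degrees=True).as_matrix();T=np.array(s["tool_pos"])
G=T-.037*M[:,2]; yaw=np.arctan2(M[1,1],M[0,1])+np.pi/2
px=np.array([np.cos(yaw),np.sin(yaw),0]);py=np.array([-px[1],px[0],0]);B=np.c_[px,py,[0,0,1]]; O=G-B@[-.111,0,.024]
for c in("side","top"):
    d=np.load("d_"+c+".npy");L=(cloud(c,d)-O)@B
    q=L[(d>0)&(abs(L[...,0])<.06)&(abs(L[...,1])<.06)&(L[...,2]>.012)&(L[...,2]<.03)]
    for n,a,sg in(("y-",1,1),("y+",1,-1),("x+",0,-1)):
        b=1-a;E=[]
        for v in np.arange(-.03,.03,.006):
            k=q[(q[:,b]>=v)&(q[:,b]<v+.006)]
            if len(k)>1:E.append((v+.003,k[:,a].min() if sg>0 else k[:,a].max()))
        E=np.array(E)
        if len(E)>4:
            f=np.polyfit(E[:,0],E[:,1],1);print(c,n,"mid %.4f slope deg %.1f"%(f[1],np.degrees(f[0])))
E
python3 edge.py
python3 - <<'E'
import cv2
a=cv2.imread("pics/last_side.png")[140:260,240:440];cv2.imwrite("pics/s4.png",cv2.resize(a,(800,480),interpolation=cv2.INTER_CUBIC))
E
```

```text
side y- mid -0.0487 slope deg 1.1
side y+ mid 0.0409 slope deg 0.2
side x+ mid 0.0463 slope deg -0.9
top y- mid -0.0440 slope deg -1.0
top y+ mid 0.0409 slope deg -1.9
top x+ mid 0.0463 slope deg -0.5
```

View pics/s4.png

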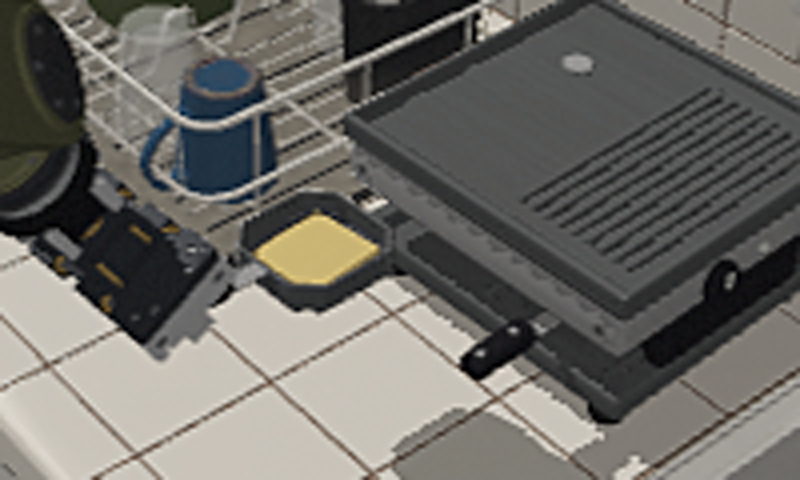

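The crop shows the pan level at (315,250) just in front of the empty left bay, whose opening is at (400–560,250–310). The pan sits about 5.5 mm too far right, so I shift it, lower to about 4 mm above deck height, and check again.

jog_arm(targets=[{"xyz": [0,0.3,-2.3],"dr": [0,0,0],"jaw": 1},{"xyz": [0,0.25,-2.3],"dr": [0,0,0],"jaw": 1},{"xyz": [0,0,-2.2],"dr": [0,0,0],"jaw": 1},{"xyz": [0,0,0],"dr": [0,0,0],"jaw": 1}])

```text
time_s: 11.1
tool_pos: [0.4487, 0.2312, 0.0468]
ee_rot: [179.8, -29.1, 3.1]
contact_force: [0.8, 0.9, -1.9]
width: 0.0215
grip_force: 54.8
```

```bash
python3 pan.py; python3 edge.py
```

```text
q [ 30.5592  11.4316 122.1429 -33.9988  24.0037 146.0917] grip [0.4307 0.2304 0.0791] pred origin [0.5416 0.2362 0.0551] yaw 2.989225514814485 w 0.0215472495731541 t 11.1
side 860 rect [-3.9 -4.5] [103.7  94.3] 0.1 floor tilt deg x,y / z (array([-1.23,  0.44]), np.float64(0.0065)) rim z front/back [np.float64(0.0182), np.float64(0.0195)]
  x ext [-0.05    0.0469] y ext [-0.0498  0.0416]
top 672 rect [-3.1 -2.9] [ 91.3 103.4] 89.3 floor tilt deg x,y / z (array([-1.18,  0.96]), np.float64(0.0071)) rim z front/back [np.float64(0.0208), np.float64(0.0202)]
  x ext [-0.0501  0.0471] y ext [-0.0469  0.0416]
side y- mid -0.0500 slope deg -1.9
side y+ mid 0.0404 slope deg 0.9
side x+ mid 0.0455 slope deg -3.8
top y- mid -0.0458 slope deg -2.5
top y+ mid 0.0371 slope deg -13.6
top x+ mid 0.0453 slope deg -1.3
```

Joint 6 is near its limit because the arm is so tucked in. Going forward relaxes it, so I advance 4 cm (still outside the deck), correct y and lean, then lower.

jog_arm(targets=[{"xyz": [1.3,0,0.2],"dr": [0,0,0],"jaw": 1},{"xyz": [1.3,0.2,0],"dr": [0,0,0],"jaw": 1},{"xyz": [1.0,0.3,0],"dr": [0,-0.4,0],"jaw": 1},{"xyz": [0.4,0.3,-0.3],"dr": [0,-0.4,0],"jaw": 1},{"xyz": [0,0,-0.4],"dr": [0,0,0],"jaw": 1},{"xyz": [0,0,0],"dr": [0,0,0],"jaw": 1}])

```text
time_s: 11.95
tool_pos: [0.4885, 0.2399, 0.0421]
ee_rot: [179.8, -29.9, 3.1]
contact_force: [0.2, -0.0, -1.3]
width: 0.0217
grip_force: 54.8
```

```bash
python3 pan.py; python3 edge.py
python3 - <<'E'
from h import *
s=ctrl.read_state();print(s["tool_pos"],s["ee_rot"])
E
```

```text
q [ 29.0476  16.0469 117.2857 -34.4411  23.1154 145.1551] grip [0.4701 0.2391 0.0741] pred origin [0.5809 0.2448 0.0501] yaw 2.956886354081684 w 0.021700280250822292 t 11.95
side 817 rect [-3.3 -3.8] [ 93.6 105. ] 88.8 floor tilt deg x,y / z (array([ 0.15, -0.1 ]), np.float64(0.0081)) rim z front/back [np.float64(0.02), np.float64(0.0203)]
  x ext [-0.0493  0.0469] y ext [-0.0494  0.0405]
top 659 rect [-2.1 -3.1] [105.2  90.6] 0.3 floor tilt deg x,y / z (array([1.04, 0.78]), np.float64(0.0082)) rim z front/back [np.float64(0.0201), np.float64(0.0211)]
  x ext [-0.0492  0.0472] y ext [-0.0464  0.0411]
side y- mid -0.0495 slope deg -0.3
side y+ mid 0.0401 slope deg 3.0
side x+ mid 0.0467 slope deg -2.7
top y- mid -0.0430 slope deg -6.4
top y+ mid 0.0403 slope deg 0.0
top x+ mid 0.0464 slope deg 0.5
[0.48884571 0.24003105 0.04258289] [179.80434945 -29.97326385   3.05014302]
```

jog_arm(targets=[{"xyz": [1.2,0.05,0],"dr": [0,0,0],"jaw": 1},{"xyz": [1.3,0.06,-0.1],"dr": [0,0,0],"jaw": 1},{"xyz": [1.3,0.06,0],"dr": [0,0,0],"jaw": 1},{"xyz": [1.2,0.06,0],"dr": [0,0,0],"jaw": 1},{"xyz": [0,0,0],"dr": [0,0,0],"jaw": 1}])

```text
time_s: 12.68
tool_pos: [0.5398, 0.2422, 0.0416]
ee_rot: [179.8, -30.0, 3.0]
contact_force: [-0.3, 0.3, -1.2]
width: 0.0215
grip_force: 54.8
```

```bash
python3 pan.py | head -1
python3 - <<'E'
from h import *
s=ctrl.read_state();print(s["tool_pos"],s["ee_rot"],s["contact_force"])
a=cv2.imread("pics/last_side.png")[140:260,240:440];cv2.imwrite("pics/s5.png",cv2.resize(a,(800,480),interpolation=cv2.INTER_CUBIC))
E
```

```text
q [ 26.2041  20.7584 110.6137 -29.9436  23.6118 138.2098] grip [0.5214 0.2414 0.0736] pred origin [0.6322 0.247  0.0496] yaw 2.9057611428962193 w 0.021496048134150438 t 12.675
[0.53889186 0.24220979 0.0414685 ] [179.80107777 -29.96546799   3.03139378] [-0.04000418  0.19798349 -3.17604927]
```

View pics/s5.png

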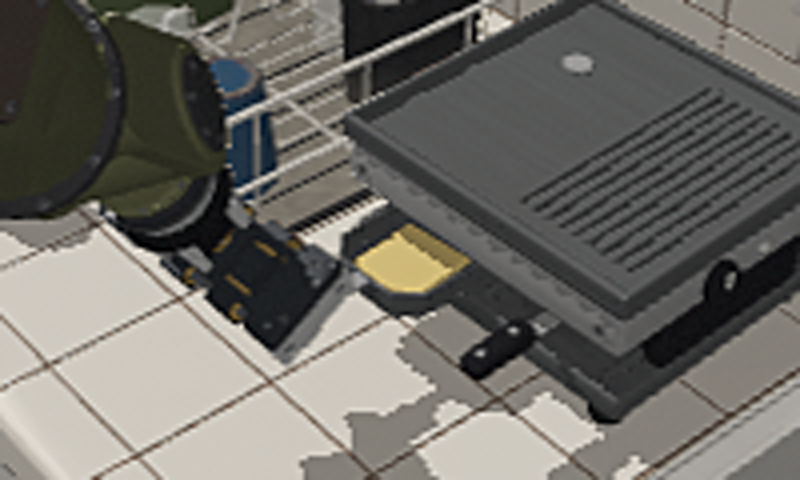

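The crop shows the front half of the pan under the plate at (410,260), level and between the rails, with the gripper well outside. There's no contact force, so I go on.

jog_arm(targets=[{"xyz": [1.2,0.06,0],"dr": [0,0,0],"jaw": 1},{"xyz": [1.2,0.06,0],"dr": [0,0,0],"jaw": 1},{"xyz": [1.2,0.05,0],"dr": [0,0,0],"jaw": 1},{"xyz": [1.2,0.05,0],"dr": [0,0,0],"jaw": 1},{"xyz": [1.2,0.05,0],"dr": [0,0,0],"jaw": 1},{"xyz": [0.8,0.05,0],"dr": [0,0,0],"jaw": 1},{"xyz": [0,0,0],"dr": [0,0,0],"jaw": 1}])

```text
time_s: 13.65
tool_pos: [0.6074, 0.2455, 0.0416]
ee_rot: [179.8, -30.0, 3.0]
contact_force: [-0.6, -0.1, -1.9]
width: 0.0215
grip_force: 54.8
```

```bash
python3 pan.py | head -1
python3 - <<'E'
from h import *
s=ctrl.read_state();print(s["tool_pos"],s["ee_rot"],s["contact_force"],s["torque"])
E
```

```text
q [ 23.2382  27.0026 100.9987 -24.0222  25.5809 129.6057] grip [0.589  0.2446 0.0736] pred origin [0.6998 0.2503 0.0496] yaw 2.924275910735655 w 0.021495129434729192 t 13.65
[0.60683862 0.2455183  0.04153797] [179.80546938 -29.97289914   3.04186197] [ 0.48703751 -0.06613364 -1.32240339] [-0.03187452  0.66745493  0.01654463]
```

jog_arm(targets=[{"xyz": [0.4,0,-0.1],"dr": [0,0,0],"jaw": 1},{"xyz": [0.4,0,-0.1],"dr": [0,0,0],"jaw": 1},{"xyz": [0,0,-0.1],"dr": [0,0,0],"jaw": 1},{"xyz": [0,0,0],"dr": [0,0,0],"jaw": 1}])

```text
time_s: 14.25
tool_pos: [0.615, 0.2455, 0.0386]
ee_rot: [179.8, -30.0, 3.0]
contact_force: [0.0, -0.0, -1.5]
width: 0.0216
grip_force: 54.8
```

jog_arm(targets=[{"xyz": [0,0,-0.1],"dr": [0,0,0],"jaw": 1},{"xyz": [0,0,0],"dr": [0,0,0],"jaw": 1}])

```text
time_s: 14.5
tool_pos: [0.6152, 0.2456, 0.0379]
ee_rot: [179.8, -30.0, 3.0]
contact_force: [-1.0, 0.6, -0.4]
width: 0.0218
grip_force: 54.8
```

jog_arm(targets=[{"xyz": [0.3,0,0],"dr": [0,0,0],"jaw": 1},{"xyz": [0.2,0,0],"dr": [0,0,0],"jaw": 1},{"xyz": [0,0,0],"dr": [0,0,0],"jaw": 1}])

```text
time_s: 14.88
tool_pos: [0.6204, 0.2456, 0.0378]
ee_rot: [179.8, -30.0, 3.0]
contact_force: [1.1, -0.6, -0.5]
width: 0.0219
grip_force: 54.8
```

jog_arm(targets=[{"xyz": [0.2,0,-0.05],"dr": [0,0,0],"jaw": 1},{"xyz": [0,0,0],"dr": [0,0,0],"jaw": 1}])

```text
time_s: 15.12
tool_pos: [0.6225, 0.2457, 0.0376]
ee_rot: [179.8, -30.0, 3.0]
contact_force: [0.3, -0.2, 0.2]
width: 0.0216
grip_force: 54.8
```

jog_arm(targets=[{"xyz": [0.2,0,0],"dr": [0,0,0],"jaw": 1},{"xyz": [0,0,0],"dr": [0,0,0],"jaw": 1}])

```text
time_s: 15.38
tool_pos: [0.6236, 0.2455, 0.0373]
ee_rot: [179.8, -29.9, 3.0]
contact_force: [-9.8, -2.0, 6.7]
width: 0.0217
grip_force: 55.0
```

jog_arm(targets=[{"xyz": [0.15,0,0],"dr": [0,0,0],"jaw": 1},{"xyz": [0,0,0],"dr": [0,0,0],"jaw": 1}])

```text
time_s: 15.62
tool_pos: [0.6238, 0.2454, 0.0371]
ee_rot: [179.7, -29.8, 3.0]
contact_force: [-30.6, -3.4, 20.5]
width: 0.0218
grip_force: 55.1
```

The stop is met: −30 N at x = 0.624 against 0.625 predicted. I relieve the push, then let go.

jog_arm(targets=[{"xyz": [-0.2,0,0],"dr": [0,0,0],"jaw": 1},{"xyz": [0,0,0],"dr": [0,0,0],"jaw": 1}], force=20)

```text
time_s: 15.88
tool_pos: [0.6236, 0.2456, 0.0372]
ee_rot: [179.8, -30.0, 3.0]
contact_force: [-1.6, -0.1, 1.1]
width: 0.0221
grip_force: 19.9
```

jog_arm(targets=[{"xyz": [0,0,0],"dr": [0,0,0],"jaw": 0.2},{"xyz": [0,0,0],"dr": [0,0,0],"jaw": 0.1},{"xyz": [0,0,0],"dr": [0,0,0],"jaw": 0},{"xyz": [0,0,0],"dr": [0,0,0],"jaw": 0}])

```text
time_s: 16.38
tool_pos: [0.6236, 0.2455, 0.0372]
ee_rot: [179.8, -30.0, 3.0]
contact_force: [0.4, 0.0, 0.3]
width: 0.0468
grip_force: 0.0
```

Run:
```python
from h import *
np.set_printoptions(precision=4,suppress=True)
p,d=ctrl.read_camera("side");c="side"
print(proj(c,(.6065,.2421,.069)),ctrl.place_of(c,"pan_grip")[:2],ctrl.read_state()["q"])
a=p[140:260,240:440];cv2.imwrite("pics/s6.png",cv2.resize(a,(800,480),interpolation=cv2.INTER_CUBIC))
```

```text
[335.0852 206.3654] [] [ 22.5572  28.8994  98.7166 -23.0849  25.7088 128.0893]
```

View pics/s6.png

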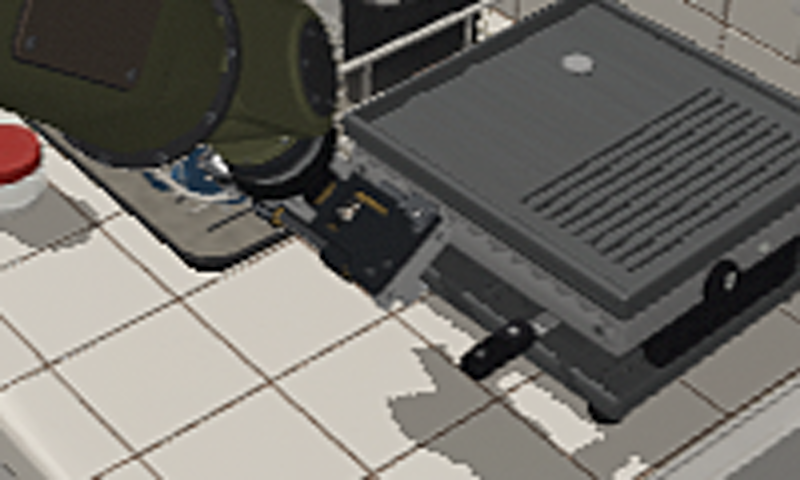

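The gripper is open around the handle, clear of the plate, and the other pan's handle at (500,345) hasn't moved. I withdraw along the tool axis.

jog_arm(targets=[{"xyz": [-0.6,-0.03,1.0],"dr": [0,0,0],"jaw": 0},{"xyz": [-1.0,-0.05,1.7],"dr": [0,0,0],"jaw": 0},{"xyz": [-1.2,-0.05,2.0],"dr": [0,0,0],"jaw": 0},{"xyz": [-3,0,3],"dr": [0,0,0],"jaw": 0},{"xyz": [-4,-1,3],"dr": [0,0,0],"jaw": 0},{"xyz": [-4,-2,2],"dr": [0,0,0],"jaw": 0},{"xyz": [-3,-2,0],"dr": [0,0,0],"jaw": 0},{"xyz": [0,0,0],"dr": [0,0,0],"jaw": 0}])

```text
time_s: 17.48
tool_pos: [0.4544, 0.1937, 0.1654]
ee_rot: [179.9, -30.1, 3.0]
contact_force: [0.5, -0.1, 0.2]
width: 0.0469
grip_force: 0.0
```

Run:
```python
from h import *
np.set_printoptions(precision=4,suppress=True)
o=[]
for c,(x0,y0,x1,y1) in(("side",(290,150,430,255)),("top",(280,130,400,220))):
    p,d=ctrl.read_camera(c);P=cloud(c,d)
    o.append(cv2.resize(p[y0:y1,x0:x1],(400,300),interpolation=cv2.INTER_CUBIC))
    for n,(ya,yb) in(("ours",(.19,.29)),("other",(.08,.17))):
        q=P[(d>0)&(P[...,0]>.55)&(P[...,0]<.63)&(P[...,1]>ya)&(P[...,1]<yb)&(P[...,2]>.058)&(P[...,2]<.09)]
        if len(q)>5:r=cv2.minAreaRect(q[:,:2].astype(np.float32)*1000);print(c,n,len(q),r,"xmin",np.sort(q[:,0])[:4],"z top",np.percentile(q[:,2],[50,90]))
    print(proj(c,(.5835,.241,.069)))
cv2.imwrite("pics/m7.png",np.hstack(o))
print(ctrl.read_state()["contact_force"])
```

```text
side ours 116 ((606.2074584960938, 241.5208282470703), (46.4080924987793, 23.157176971435547), 2.249882221221924) xmin [0.5832 0.5837 0.5838 0.5842] z top [0.0757 0.0782]
side other 137 ((606.0385131835938, 125.08502197265625), (48.12617874145508, 22.19696617126465), 1.8103563785552979) xmin [0.5818 0.5819 0.5823 0.5825] z top [0.0761 0.0788]
[329.0655 209.9416]
top ours 85 ((606.2657470703125, 243.53298950195312), (47.262725830078125, 21.460445404052734), 3.32725191116333) xmin [0.5828 0.5845 0.5848 0.5852] z top [0.076  0.0806]
top other 90 ((606.4212646484375, 127.95388793945312), (48.04643249511719, 22.37102699279785), 5.086948394775391) xmin [0.5827 0.583  0.5831 0.5833] z top [0.0758 0.0813]
[332.7206 202.0583]
[ 0.0072 -0.0289 -0.2061]
```

View pics/m7.png

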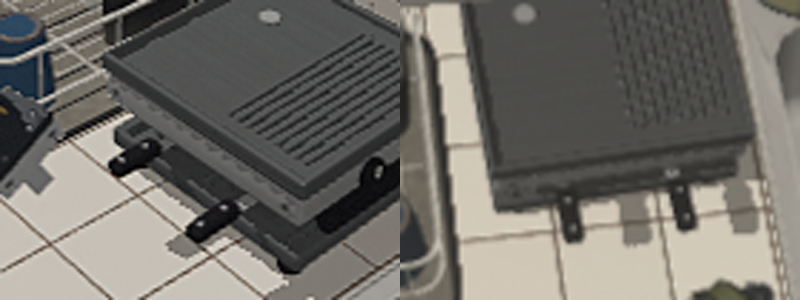

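Both handles stick out at the same height, with ours ending at x ≈ 0.584 (0.5835 predicted for home). The other pan hasn't moved and the arm is clear, so I hand in.

```bash
python3 -c "
from plant import ctrl
print(ctrl.close_job())"
```

```text
the job is handed in; nothing more can be done
None
```

The pan is level in the left-hand bay against the stop and released; the other pan hasn't moved, I saw no sign of the gripper or arm touching the grill, and the job is handed in at about 18 s (first grasp closed on nothing because the TCP reads about 40 mm ahead of the real tool).

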